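Plant the seed balls and set the grow lamp over them

ROBOT

A 6-joint arm with a two-finger parallel gripper is mounted at the origin on the work surface. World frame = base frame: x ahead of the robot, y to its left, z up, the work surface at z = 0. Lengths are in mm, angles in rad, forces in N, time in s.
With the tool pointing down it reaches from about 300 to 950 mm from the base axis. Payload 3.1 kg.
Tool frame: the origin (TCP) lies on the front face of the gripper's body, between the roots of the fingers; the fingertips stand 73 mm ahead of it and the grasp point (between the pads) lies 54 mm ahead of it; z points along the fingers, y is the line along which they close (so a half turn about z gives the same grasp; the last joint's range is limited). The gripper opens to 85 mm and grips with 20 to 120 N. Pads are 22 mm wide; open, the fingers measure 114 mm over their backs; the gripper's body (76 mm by 85 mm) begins 54 mm behind the grasp point. The pads swing forward as they close: fully open they stand 13 mm farther back than shut.
Start: joints at [-1.207, 0.308, 1.634, -0, 1.2, -0.07], TCP at [262.677, -567.128, 303.872] pointing down, gripper open.
Joint ranges: [-3.06, 3.06], [-0.79, 1.96], [0.05, 2.63], [-1.19, 4.34], [0.05, 2.64], [-2.94, 2.94]. Speed limits (rad/s): [2.79, 2.79, 3.14, 3.14, 3.14, 3.14].

INTERFACE

Orientations are given as a rotation vector (axis times angle).
In Python, from rig import monitor, vision, job gives the robot as it stands.
- The arm moves only by the tool arm_command, never from a script. Its argument "commands" is a list of rows, each a list of 2 entries, a list of its own where there are three numbers: the shift along the tool's x, y, z in mm, then the turn, a rotation vector about the tool's x, y, z in degrees. In form: [[[tx, ty, tz], [rx, ry, rz]], ...]. A call has 1 to 20 rows; each row is the pose to reach, as a shift and turn from the pose commanded when the call began, along the tool's axes at that moment; what a row does not reach only later rows make up. A row lasts 1/10 s, in which the tool goes at most 50 mm and 8.59 degrees, less where a joint would pass 70% of its speed; a pose out of reach is approached as far as the arm can. A call with a gripper value outside its range is refused whole. "claw" is the opening in per cent of the stroke, from 0 (shut) to 100 (fully open), set as the call begins (left out, the last holds). The fingers move at their own pace and stop on an object; "squeeze" is the grip in N (left out, the last holds). Time passes only in rows, so rows that repeat a pose let the fingers close. It gives the time, the measured TCP pose, the force and the opening at its end, in the units of the state.
- monitor.get_state(): the state, without advancing time (a new reading comes with each control period).
- vision.camera(name): name is "side" or "top"; returns the picture (480x640x3 uint8, red, green, blue); there is no depth.
- vision.camera_info(name): a dict with "fov_y" (degrees; the focal length in pixels is half the picture's height over the tangent of half this angle, whatever the lens; pixels are square), "cx", "cy" (the principal point, pixels), "D" ([k1, k2, p1, p2, k3] as OpenCV has them; the pictures are not rectified), "R" (3x3) and "t" (3): a world point X has camera coordinates R X + t. Camera axes: x right, y down, z forward; pixel columns grow to the right and rows downward; lengths in mm; the calibration is good to about 2 mm. A picture is of the moment at which its call begins. camera_info takes no time and is no camera call.
- job.hand_in(): hands the job in, once; it reports no verdict.
The state is a dict: "t": time; "joint_pos": joint angles; "qvel": joint speeds; "joint_torque": joint torques, N m; "ee_pos": TCP position; "ee_rot": TCP orientation; "wrist_force": force on the tool from outside, world axes, zero at the start; "torque": the same for the moment, N m; "finger_gap": opening from 0.0 (shut) to 1.0 (fully open).
Only numpy, scipy, OpenCV 4.12 (cv2) and the standard library are available. Lean on these libraries where they do the work, as an engineer would, in place of code of your own. Each camera call takes 0.05 s, during which the arm holds its last target. There are 200 camera calls.

TASK

Plant the two seed balls from the silver tin, one in each of the two empty terracotta cups. Then swing the grow lamp's stiff arm round so that its yellow panel is centred over the carrier, with the panel tipped level so it shines straight down, and last press the green button to switch it on. Leave the sprout and everything else on the ledge undisturbed.

Things in the scene. Friction and masses are not known exactly. Their poses are not given: they have to be found in the camera images.
- seed1_center (a point): Centre of a clay seed ball, brown, 32 dia, about 25 g, loose. At the start it sits in a round seat of the silver tin with its centre about 11 above the tin's top (31 above the ledge). Sizes in mm.
- seed2_center (a point): Centre of the other seed ball, the same; either ball may go in either cup. Sizes in mm.
- seed_tin: Silver tin block, 70 (its x) x 130 (its y) x 20 tall, fixed, with two round seats of 23 dia at y = -32 and +32, each holding one seed ball. Origin under its centre. Sizes in mm.
- cup_a_in (a point): Empty terracotta cup on the carrier, holding only a layer of dark soil: outside 50 dia, inside 42 dia and 14 deep. This point is the centre of its inner floor (the soil), 14 below the rim and 20 above the ledge. The cups stand fast; which of the three places each has varies. Sizes in mm.
- cup_b_in (a point): The other empty terracotta cup on the carrier, holding only a layer of dark soil: outside 50 dia, inside 42 dia and 14 deep. This point is the centre of its inner floor (the soil), 14 below the rim and 20 above the ledge. The cups stand fast; which of the three places each has varies. Sizes in mm.
- cup_sprout_in (a point): The third cup, the same outside, filled with soil and carrying a green two-leaf sprout that stands 68 above the ledge and spans 42 along the carrier's y. This point is 20 above the ledge on the cup's axis. It stands fast; leave it alone. Sizes in mm.
- carrier_mid (a point): Middle of the top of the flat grey carrier, 80 (its x) x 200 (its y) x 12 tall, fixed. The three cups stand on it in a row along its y, 62 apart, the middle one on this point. Its axes are those of the carrier, z up. Sizes in mm.
- lamp_post (a point): On the axis of the grow lamp's post, at the height of its swing arm, 200 above the ledge (the post and hub reach 215 high; hub 30 dia, round foot 100 dia). Fixed. Its x, y axes are those of the lamp's foot. Sizes in mm.
- lamp_arm (a joint): Swing of the lamp's arm about the upright post, rad. At 0 the arm points along -x of lamp_post; growing values swing it clockwise seen from above, towards +y of lamp_post. Range -0.8 to 2.6, no detents or stop near the goal. Stiff: it takes 0.7 N m (about 5 N at 140 from the post) and stays where it is left. Sizes in mm.
- lamp_fork (a point): Middle of the crosspiece of the white fork on the lamp's arm, 191 from the post's axis. The arm is a level round bar, 16 dia, from the post to here. The crosspiece is 12 thick, 146 wide, 16 tall; the fork's two tines, 10 wide and 16 tall, outer faces 73 either side of the arm's line, run out to 300 from the post. Its x axis points back to the post. Sizes in mm.
- lamp_head (a joint): Tilt of the lamp's panel in the fork, rad. 0 is level (shining straight down), positive has its outer edge (the one far from the post) up. Range -0.6 to 1.0, no stop at level. Stiff and balanced: it takes 0.3 N m (about 4 N at 70 from the pivot) and stays where it is left. Sizes in mm.
- lamp_light (a point): Centre of the lamp's yellow panel, 180 (along the arm) x 110 x 18 thick, on its tilt pivot, 290 from the post's axis and 200 above the ledge. Its x axis lies in the panel and points back to the post, z is up out of the panel's top. Its path as the arm swings passes within 20 of the carrier's middle, seen from above. Things on the ledge pass under it. Sizes in mm.
- light_switch (a joint): Travel of the lamp's push switch, m: 0 up, 0.006 fully down. Sprung: 4 N takes it down, and it comes up again when let go. It counts as pressed beyond 0.004. Sizes in mm.
- light_switch_top (a point): Centre of the top of the switch's round green button, 32 dia, in a grey housing on a flat white box 75 x 75, fixed. It is pressed straight down. Sizes in mm.
- canister: Airtight canister, clear-blue plastic with white press-button lid, 112 dia x 168 tall. Bystander, loose. Origin under its centre. Sizes in mm.
- mug: Navy ceramic mug, 82 dia x 88 tall, with a handle. Bystander, loose. Origin under its centre. Sizes in mm.
- stick_rest: Round dark wooden rest, 68 dia x 12 tall, with two chopsticks lying across it. Bystander, loose. Origin under its centre. Sizes in mm.
- chopstick1: Bamboo chopstick, 7 x 225 x 7, lying on the round rest along its own y. Bystander, loose. Origin under its centre. Sizes in mm.
- chopstick2: The other bamboo chopstick, the same size, 18 beside the first. Bystander, loose. Sizes in mm.
- water_bottle: Green glass water bottle, 64 dia x 190 tall. Bystander, loose. Origin under its centre. Sizes in mm.
- bowl: Small blue ceramic bowl, 110 dia x 50 tall. Bystander, loose. Origin under its centre. Sizes in mm.
- seed1: Body of seed ball 1; its origin lies on the ball's skin and turns as it rolls: use seed1_center instead.
- seed2: Body of seed ball 2; its origin lies on the ball's skin and turns as it rolls: use seed2_center instead.

How it is judged:
By the outcome, as a careful person would: the job done as asked, in the order asked, and still so for the second after the job is handed in, with the robot touching nothing.
It also fails if it takes over 72 s, if anything falls off the work surface, if the arm or the gripper's body presses on something with over 40 N, if the wrist force passes 120 N, or if a joint passes its speed limit or range.

## Working session

There is one attempt and no reset: what is moved stays moved. The work goes in short steps, Python scripts to look and compute and a tool call to move; the robot and the scene stay as the last step left them, time stands still between calls to the robot, and variables do not carry over. Pictures are saved under pics/ and viewed, on a budget of 10 in all, crops included, one or two more only if the job needs it, and the job is handed in when it is done.

Besides the shell and the picture viewer there is one more tool, called after "Call:" as name(argument=value, ...) on one line, values as JSON. arm_command: Moves the arm, as the interface text tells. Its arguments: {"type":"object","properties":{"commands":{"type":"array","items":{"type":"array"}},"claw":{"type":"number"},"squeeze":{"type":"number"}},"required":["commands"]}

```bash
ls; mkdir -p pics; python3 - <<'E'
from rig import monitor, vision
import cv2
for n in("side","top"):
    im=vision.camera(n); cv2.imwrite(f"pics/{n}0.png",im[:,:,::-1]); print(n,vision.camera_info(n))
print(monitor.get_state())
E
```

```text
pics
side {'fov_y': 52.20781045705031, 'cx': 321.4431837025037, 'cy': 242.3239798120691, 'D': array([-0.12156024,  0.        ,  0.        ,  0.        ,  0.        ]), 'R': array([[-0.88597303, -0.46373215, -0.00207133],
       [-0.25895491,  0.49843595, -0.82734754],
       [ 0.38470008, -0.73247123, -0.56168652]]), 't': array([ 521.50564174,  190.29078187, 1196.69130326])}
top {'fov_y': 52.80899963556207, 'cx': 321.9306147471472, 'cy': 241.82487678268149, 'D': array([-0.01661472,  0.        ,  0.        ,  0.        ,  0.        ]), 'R': array([[-0.00544192, -0.99990555, -0.01262016],
       [-0.99776688,  0.00626957, -0.06649766],
       [ 0.06657051,  0.0122301 , -0.99770677]]), 't': array([ 119.34659174,  534.26285219, 1257.04130233])}
{'t': 0.1, 'joint_pos': array([-1.20670794e+00,  3.08919660e-01,  1.63505491e+00, -1.68551080e-05,
        1.19973421e+00, -6.97068007e-02]), 'qvel': array([-2.81949553e-04, -7.78252986e-06, -3.71840762e-03, -9.36337535e-04,
        3.64690035e-04,  1.26677275e-03]), 'joint_torque': array([-5.77067403e-04, -4.16408086e+01, -2.77643806e+01, -1.19137117e-04,
        4.02065838e-03,  3.65243281e-06]), 'ee_pos': array([ 262.4520312 , -566.56328757,  302.76276825]), 'ee_rot': array([-3.06594041e+00, -6.75633135e-01,  5.11555261e-04]), 'wrist_force': array([ 0.38142595, -0.2366882 , -0.17718988]), 'torque': array([ 0.01943204,  0.02361524, -0.03538666]), 'finger_gap': 0.9986376460263263}
```

View pics/top0.png

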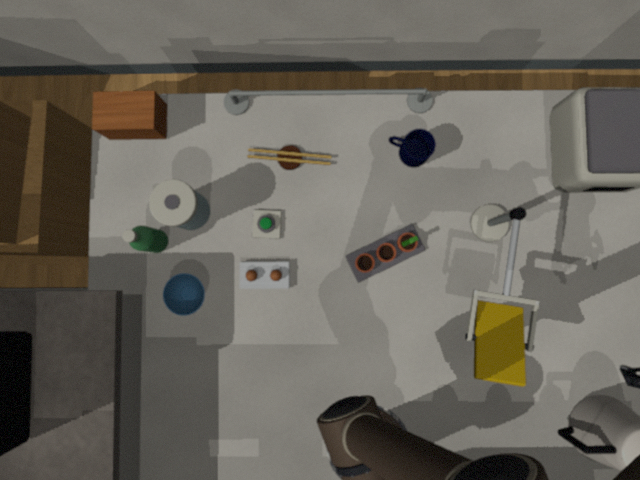

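View pics/side0.png

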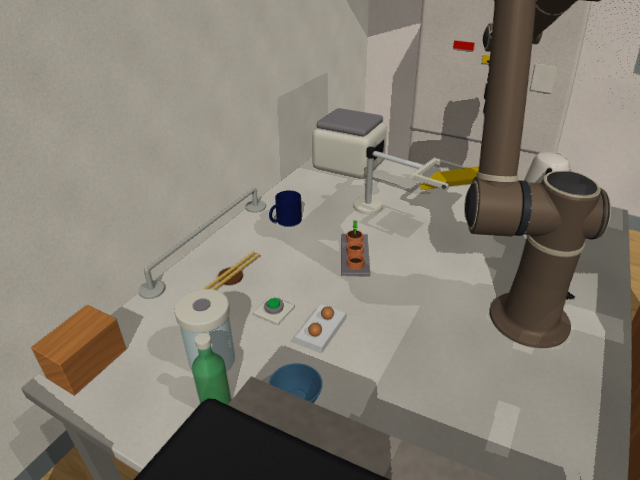

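The top view (up = +x, left = +y) shows the tin with its seeds at about (252,275) and (276,275). The button is at (266,223), the empty cups at (365,262) and (386,252), and the sprout cup at (408,241). The post top is at (517,213), and the yellow panel at (500,343) is tilted. The side view agrees.

```bash
cat > h.py <<'E'
import numpy as np, cv2
from rig import monitor, vision
def K(n):
    c=vision.camera_info(n); f=240/np.tan(np.radians(c["fov_y"]/2))
    return np.array([[f,0,c["cx"]],[0,f,c["cy"]],[0,0,1]]),c
def ray(n,p):
    k,c=K(n); u=cv2.undistortPoints(np.array([[p]],float),k,c["D"])[0,0]
    R=np.array(c["R"]); return -R.T@c["t"], R.T@np.array([u[0],u[1],1])
def onz(n,p,z):
    o,d=ray(n,p); return o+d*(z-o[2])/d[2]
def tri(pt,ps):
    A=[];b=[]
    for n,p in(("top",pt),("side",ps)):
        o,d=ray(n,p); d/=np.linalg.norm(d); M=np.eye(3)-np.outer(d,d); A.append(M); b.append(M@o)
    return np.linalg.lstsq(np.vstack(A),np.hstack(b),rcond=None)[0]
def proj(n,X):
    k,c=K(n); r=cv2.Rodrigues(np.array(c["R"]))[0]
    return cv2.projectPoints(np.array(X,float).reshape(-1,1,3),r,np.array(c["t"],float),k,c["D"])[0][:,0]
def blobs(im,lo,hi,amin=20):
    m=cv2.inRange(cv2.cvtColor(im,cv2.COLOR_RGB2HSV),lo,hi)
    n,l,s,c=cv2.connectedComponentsWithStats(m)
    return [(c[i].round(1),s[i][:5].tolist(),l==i) for i in range(1,n) if s[i][4]>=amin]
def grab(n,name=None):
    im=vision.camera(n)
    if name: cv2.imwrite(f"pics/{name}.png",im[:,:,::-1])
    return im
E
python3 - <<'E'
from h import *
T=cv2.imread("pics/top0.png")[:,:,::-1].copy();S=cv2.imread("pics/side0.png")[:,:,::-1].copy()
np.set_printoptions(suppress=True,precision=1)
for nm,lo,hi in(("orange",(3,110,60),(14,255,255)),("green",(50,120,50),(80,255,255)),("yellow",(20,180,90),(30,255,255))):
    for n,im in(("top",T),("side",S)):
        print(nm,n)
        for c,s,m in blobs(im,lo,hi,25):
            if n=="top" and c[0]<560 and c[1]>100: print(c,s,"z31",onz(n,c,31)[:2],"z34",onz(n,c,34)[:2],"z200",onz(n,c,200)[:2])
            else: print(c,s)
            if nm=="yellow":
                h=cv2.findContours(m.astype(np.uint8),0,2)[0][0]; print(cv2.approxPolyDP(h,4,True)[:,0].tolist())
E
python3 -c "
import cv2
i=cv2.imread('pics/top0.png')
a=cv2.resize(i[190:400,430:560],None,fx=2.85,fy=2.85,interpolation=2)
b=cv2.resize(i[200:300,230:440],(420,200),interpolation=2)
s=cv2.imread('pics/side0.png')[130:240,340:500]
b=cv2.copyMakeBorder(cv2.vconcat([b,cv2.resize(s,(420,289),interpolation=2)]),0,109,0,0,0)
cv2.imwrite('pics/c0.png',cv2.hconcat([a[:598],b[:598]]))"
```

```text
orange top
[124.3 114. ] [91, 90, 74, 49, 2868] z31 [881.4 644.8] z34 [880.4 643.5] z200 [823.6 571.9]
[290.3 147.9] [283, 146, 16, 6, 42] z31 [784.2 198.6] z34 [783.4 198.3] z200 [739.4 185.4]
[288.2 164.6] [280, 162, 18, 7, 62] z31 [739.4 204.2] z34 [738.7 203.9] z200 [700.6 190.3]
[405.4 242.6] [397, 233, 21, 19, 138] z31 [ 530.7 -101.7] z34 [ 530.5 -101.2] z200 [519.9 -74.5]
[385.8 252.1] [376, 243, 20, 19, 152] z31 [506.2 -50.2] z34 [506.1 -49.9] z200 [498.7 -30. ]
[364.8 262.1] [355, 253, 20, 19, 132] z31 [480.5   4.7] z34 [480.5   5. ] z200 [476.4  17.6]
[251.  275.1] [247, 271, 9, 9, 72] z31 [448.3 301.5] z34 [448.3 301. ] z200 [448.6 274.5]
[275.4 274.8] [271, 270, 10, 10, 78] z31 [448.8 237.7] z34 [448.8 237.4] z200 [449.  219.4]
orange side
[354.9 251.9] [346, 231, 19, 39, 497]
[234.2 278.7] [225, 271, 17, 14, 109]
[ 79.6 349.2] [32, 305, 94, 90, 4779]
[327.1 312.6] [321, 307, 13, 12, 123]
[634.9 401.5] [628, 307, 12, 173, 1424]
[314.5 329.1] [309, 323, 13, 13, 130]
green top
[265.5 222.8] [260, 218, 12, 11, 104] z31 [585.1 263.9] z34 [584.8 263.5] z200 [567. 242.]
[149.8 239.8] [147, 232, 6, 17, 33] z31 [542.3 569. ] z34 [542.1 567.8] z200 [529.9 506.2]
[409.5 240.8] [402, 236, 16, 10, 64] z31 [ 535.4 -112.4] z34 [ 535.2 -111.9] z200 [523.9 -83.9]
green side
[354.6 225.6] [353, 221, 4, 12, 36]
[273.3 303. ] [267, 298, 13, 11, 104]
[211.5 375.4] [193, 349, 37, 56, 1176]
yellow top
[499.8 343.4] [475, 301, 50, 85, 3660] z31 [ 269.3 -340.2] z34 [ 269.8 -339.1] z200 [ 293.6 -281. ]
[[479, 301], [476, 377], [523, 385], [522, 309]]
yellow side
[485.5  58.4] [482, 55, 8, 8, 48]
[[483, 55], [487, 62], [489, 56]]
[456.7 175.8] [430, 167, 49, 19, 573]
[[478, 167], [430, 177], [449, 185], [470, 183]]
[426.1 186.1] [420, 183, 16, 6, 56]
[[420, 185], [435, 187]]
```

View pics/c0.png

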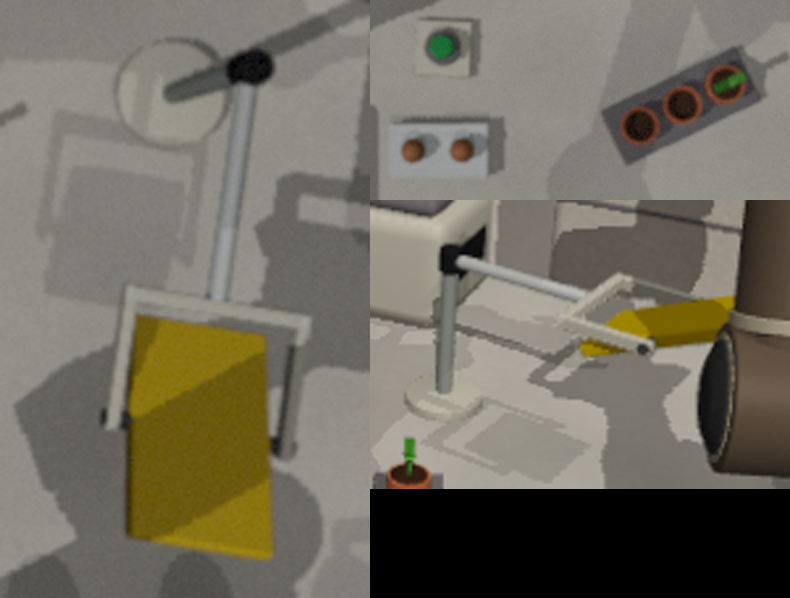

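```bash
cat >> h.py <<'E'
from scipy.spatial.transform import Rotation as Ro
def goto(pos,yaw,tilt=None):
    "shift and turn (tool axes) to TCP pos, pointing down, closing axis heading yaw deg (mod 180 nearest)"
    s=monitor.get_state(); R=Ro.from_rotvec(s["ee_rot"])
    best=None
    for k in(0,180):
        a=np.radians(yaw+k); y=np.array([np.cos(a),np.sin(a),0]); z=np.array([0,0,-1.]); x=np.cross(y,z)
        G=Ro.from_matrix(np.c_[x,y,z]); r=np.degrees((R.inv()*G).as_rotvec())
        if best is None or np.linalg.norm(r)<np.linalg.norm(best): best=r
    return R.inv().apply(np.array(pos)-s["ee_pos"]).round(1), best.round(1)
E
python3 - <<'E'
from h import *
np.set_printoptions(suppress=True,precision=1)
print("seedA",tri((251,275.1),(314.5,329.1)),"seedB",tri((275.4,274.8),(327.1,312.6)),"btn",tri((265.5,222.8),(273.3,303)))
hub=onz("top",(517.8,213.5),215); foot=onz("top",(490.4,222.3),8); print("hub",hub,"foot",foot)
a=onz("top",(471.1,336.9),200);b=onz("top",(530.1,347.4),200);m=(a+b)/2
print("knobs",a,b,np.linalg.norm(a-b),"pivot",m,"dist",np.linalg.norm((m-hub)[:2]),"heading",np.degrees(np.arctan2(*(m-hub)[1::-1])))
# bar midline in crop: (245,85)->(218,297)
p=onz("top",(430+245/2.846,190+85/2.846),208);q=onz("top",(430+218/2.846,190+297/2.846),208);d=q-p
print("bar",p,q,"heading",np.degrees(np.arctan2(d[1],d[0])))
for c in([479,301],[476,377],[523,385],[522,309]): print(onz("top",c,200))
print("up",goto([262,-567,420],-65), goto([448.5,301.5,160],0))
s=monitor.get_state();R=Ro.from_rotvec(s["ee_rot"]); print(R.as_matrix())
E
```

```text
seedA [448.5 302.   28.2] seedB [448.7 238.   28. ] btn [585.6 264.7  23.8]
hub [ 582.5 -324.3  215. ] foot [ 584.9 -332.4    8. ]
knobs [ 308.3 -217.5  200. ] [ 284.3 -348.3  200. ] 133.0067058459802 pivot [ 296.3 -282.9  200. ] dist 289.212517343113 heading 171.75866244858273
bar [ 569.  -322.8  208. ] [ 402.6 -296.4  208. ] heading 170.99039769515812
[ 387.8 -237.1  200. ]
[ 220.1 -226.3  200. ]
[ 201.9 -330.1  200. ]
[ 369.4 -332.8  200. ]
up (array([  -0.6,   -0. , -117.2]), array([-0.1, -0. , -0.1])) (array([ 533.7, -709.2,  144.3]), array([ -0.1,  -0.1, -65.1]))
[[ 0.9  0.4 -0. ]
 [ 0.4 -0.9  0. ]
 [ 0.  -0.  -1. ]]
```

Call:
arm_command(commands=[[[0,0,-50],[0,0,0]],[[0,0,-100],[0,0,0]],[[0,0,-117],[0,0,0]],[[534,-709,-97],[0,0,-65]],[[534,-709,-97],[0,0,-65]],[[534,-709,-97],[0,0,-65]],[[534,-709,-97],[0,0,-65]],[[534,-709,-97],[0,0,-65]],[[534,-709,-97],[0,0,-65]],[[534,-709,-97],[0,0,-65]],[[534,-709,-97],[0,0,-65]],[[534,-709,-97],[0,0,-65]],[[534,-709,-97],[0,0,-65]],[[534,-709,-97],[0,0,-65]],[[534,-709,-97],[0,0,-65]],[[534,-709,-97],[0,0,-65]],[[534,-709,-97],[0,0,-65]],[[534,-709,-97],[0,0,-65]],[[534,-709,-97],[0,0,-65]],[[534,-709,-97],[0,0,-65]]], claw=75)

```text
t: 2.1
ee_pos: [440.9, 265.8, 401.3]
ee_rot: [2.223, 2.219, -0.001]
wrist_force: [0.1, -1.1, 0.5]
finger_gap: 0.752
```

```bash
python3 - <<'E'
from h import *
s=monitor.get_state(); print(s["t"],s["ee_pos"],s["joint_pos"],s["wrist_force"],s["finger_gap"]); print(goto([448.5,302,150],0),goto([448.5,302,94],0))
E
```

```text
2.1 [440.94387481 265.83077405 401.26456916] [ 4.58126290e-01  1.50041503e-02  1.77513094e+00 -4.03997972e-04
  1.35189693e+00  4.59991745e-01] [ 0.07980501 -1.06108478  0.48856064] 0.7518041759317361
(array([ 36.3,   7.5, 251.2]), array([-0. ,  0. , -0.1])) (array([ 36.4,   7.6, 307.2]), array([-0. ,  0. , -0.1]))
```

Call:
arm_command(commands=[[[36,7,50],[0,0,0]],[[36,7,100],[0,0,0]],[[36,7,150],[0,0,0]],[[36,7,200],[0,0,0]],[[36,7,250],[0,0,0]],[[36,7,250],[0,0,0]],[[36,7,250],[0,0,0]]])

```text
t: 2.8
ee_pos: [446.8, 298.8, 149.7]
ee_rot: [-2.223, -2.217, 0.009]
wrist_force: [0.5, -0.2, 0.4]
finger_gap: 0.751
```

```bash
python3 - <<'E'
from h import *
s=monitor.get_state(); print(s["t"],s["ee_pos"],s["wrist_force"],s["finger_gap"]); print(goto([448.5,302,94],0))
grab("side","side1")
im=cv2.imread("pics/side1.png")[230:380,240:400]; cv2.imwrite("pics/c1.png",cv2.resize(im,None,fx=4,fy=4,interpolation=2))
E
```

```text
2.8 [446.80779974 298.78710145 149.68430275] [ 0.5344694  -0.20725824  0.35817508] 0.7513740114411989
(array([ 3.4,  2. , 55.7]), array([-0.3,  0.2, -0.1]))
```

View pics/c1.png

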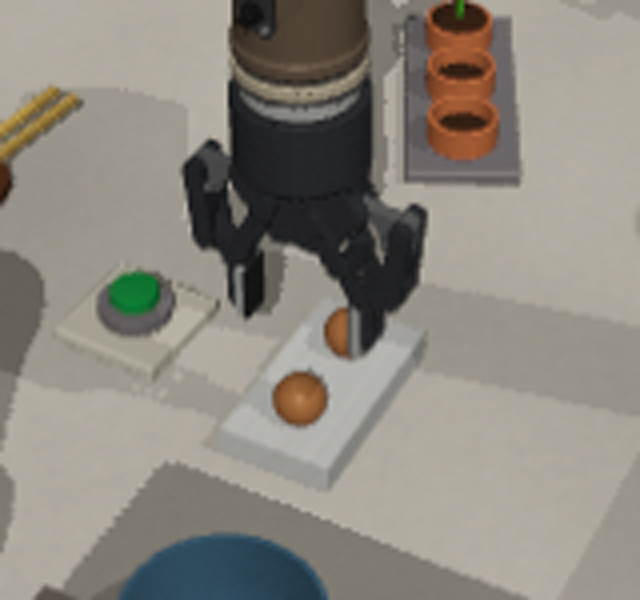

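The open fingers straddle the tin's axis above seed A, at (300,398) in the crop. I'm descending.

Call:
arm_command(commands=[[[3,2,25],[0,0,0]],[[3,2,45],[0,0,0]],[[3,2,56],[0,0,0]],[[3,2,56],[0,0,0]]])

```text
t: 3.25
ee_pos: [451.1, 303.0, 96.8]
ee_rot: [2.224, 2.218, 0.002]
wrist_force: [-0.0, -0.9, -0.2]
finger_gap: 0.751
```

Call:
arm_command(commands=[[[0,0,0],[0,0,0]],[[0,0,0],[0,0,0]],[[0,0,0],[0,0,0]],[[0,0,0],[0,0,0]],[[0,0,0],[0,0,0]],[[0,0,0],[0,0,0]]], claw=0, squeeze=25)

```text
t: 3.85
ee_pos: [449.1, 303.1, 97.2]
ee_rot: [-2.223, -2.216, 0.003]
wrist_force: [-6.3, 0.5, 6.5]
finger_gap: 0.35
```

Call:
arm_command(commands=[[[0,0,-20],[0,0,0]],[[0,0,-50],[0,0,0]],[[0,0,-80],[0,0,0]],[[0,0,-80],[0,0,0]]])

```text
t: 4.25
ee_pos: [453.7, 304.6, 181.4]
ee_rot: [2.222, 2.217, 0.017]
wrist_force: [-0.1, -0.3, 0.1]
finger_gap: 0.353
```

```bash
python3 - <<'E'
from h import *
s=monitor.get_state(); print(s["t"],s["ee_pos"],s["wrist_force"],s["finger_gap"])
T=grab("top","top1")
np.set_printoptions(suppress=True,precision=1)
for c,sb,m in blobs(T,(3,110,60),(14,255,255),25): print(c,sb)
# carrier heading
print("cup",goto([480.5,5,160],25)); print(proj("top",[480.5,5,20]))
# soil in cups (dark centre) 
E
```

```text
4.25 [453.74573864 304.62937591 181.41016083] [-0.11874349 -0.34179007  0.14616814] 0.3526912818748615
[124.6 114.1] [91, 91, 75, 48, 2881]
[292.4 148.2] [287, 146, 12, 6, 44]
[405.6 242.5] [397, 233, 21, 19, 138]
[385.8 252. ] [376, 243, 20, 19, 162]
[364.9 262. ] [355, 253, 20, 19, 143]
[275.5 274.9] [271, 270, 10, 10, 78]
cup (array([-298.8,   28.6,   18.3]), array([  0.4,  -0.1, -25.1]))
[[364.4 262.2]]
```

Call:
arm_command(commands=[[[-50,5,0],[0,0,-4]],[[-100,10,0],[0,0,-8]],[[-150,15,0],[0,0,-12]],[[-200,19,0],[0,0,-16]],[[-250,24,10],[0,0,-20]],[[-299,28,18],[0,0,-25]],[[-299,28,18],[0,0,-25]],[[-299,28,18],[0,0,-25]],[[-299,28,18],[0,0,-25]]])

```text
t: 5.2
ee_pos: [477.1, 4.3, 157.3]
ee_rot: [-1.691, -2.646, 0.0]
wrist_force: [-0.1, 0.8, 0.5]
finger_gap: 0.353
```

```bash
python3 - <<'E'
from h import *
np.set_printoptions(suppress=True,precision=1)
P=[]
for i in range(5):
    im=grab("side","side2"); s=monitor.get_state(); P.append(s["ee_pos"]); print(s["t"],s["ee_pos"],s["finger_gap"])
print(goto([480.5,5,108],25)); T=grab("top","top2")
for n,i in(("side",im),("top",T)):
    for c,sb,m in blobs(i,(3,110,60),(14,255,255),15): print(n,c,sb)
i1=im[170:290,290:450];i2=T[215:290,330:430]
cv2.imwrite("pics/c2.png",np.hstack([cv2.resize(i1,(533,400)),cv2.resize(i2,(267,400)[0:1]+(400,))])[:,:,::-1])
E
```

```text
5.25 [477.3   4.7 157.5] 0.35066998242009434
5.3 [477.4   5.  157.6] 0.3465193995936555
5.35 [477.5   5.  157.7] 0.3468314541818866
5.4 [477.6   5.  157.8] 0.3515669286004227
5.45 [477.6   4.9 157.8] 0.35059890201808397
(array([-1.1,  2.7, 49.8]), array([ 0.,  0., -0.]))
side [355.6 252.6] [347, 231, 18, 39, 474]
side [222.7 271.2] [219, 268, 10, 8, 22]
side [234.  278.8] [224, 271, 18, 14, 108]
side [ 79.7 349.2] [32, 305, 94, 90, 4767]
side [327.1 312.6] [321, 307, 13, 12, 123]
side [634.9 401.4] [628, 306, 12, 174, 1426]
top [124.5 114.2] [91, 90, 73, 49, 2899]
top [290.4 148.3] [282, 146, 17, 6, 61]
top [285.1 164.4] [279, 161, 13, 8, 56]
top [404.9 235.2] [398, 233, 17, 7, 31]
top [275.5 274.8] [271, 270, 10, 10, 76]
```

View pics/c2.png

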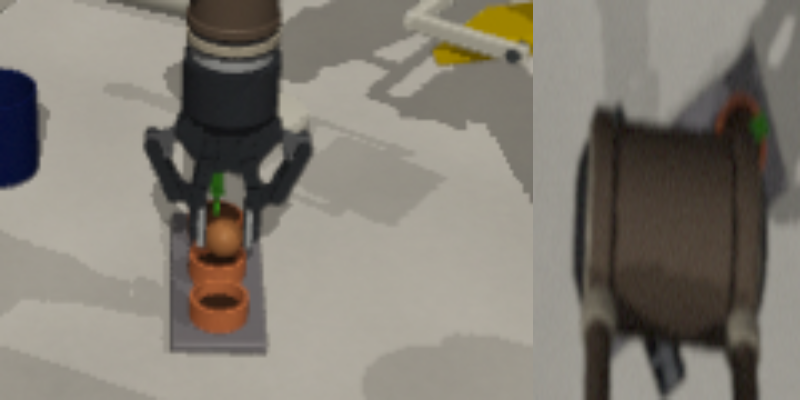

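```bash
python3 - <<'E'
from h import *
print(proj("side",[[477.6,5,92],[480.5,5,34],[506.1,-50,34],[478,5,88]]))
E
```

```text
[[356.85345387 239.7344447 ]
 [355.09167145 256.81462645]
 [354.87930358 244.47199084]
 [356.66212089 240.92123779]]
```

Call:
arm_command(commands=[[[0,3,20],[0,0,0]],[[0,3,35],[0,0,0]],[[0,3,45],[0,0,0]],[[0,3,50],[0,0,0]],[[0,3,50],[0,0,0]],[[0,3,50],[0,0,0]],[[0,3,50],[0,0,0]]])

```text
t: 6.2
ee_pos: [480.9, 4.8, 108.4]
ee_rot: [1.691, 2.646, 0.001]
wrist_force: [0.4, -0.1, 0.1]
finger_gap: 0.355
```

Call:
arm_command(commands=[[[0,0,0],[0,0,0]],[[0,0,0],[0,0,0]],[[0,0,0],[0,0,0]],[[0,0,-20],[0,0,0]],[[0,0,-70],[0,0,0]],[[0,0,-70],[0,0,0]],[[0,0,-70],[0,0,0]]], claw=65)

```text
t: 6.9
ee_pos: [481.6, 4.7, 179.4]
ee_rot: [1.689, 2.644, 0.003]
wrist_force: [0.9, 0.0, 0.2]
finger_gap: 0.648
```

```bash
python3 - <<'E'
from h import *
s=monitor.get_state(); print(s["t"],s["ee_pos"],s["wrist_force"],s["finger_gap"],goto([448.7,238,160],0))
E
```

```text
6.9 [481.58748314   4.73824217 179.39319909] [0.87738201 0.02068161 0.19578416] 0.6483037363875729 (array([225.5,  68.1,  19.2]), array([ 0.2,  0.1, 24.9]))
```

Call:
arm_command(commands=[[[45,14,0],[0,0,5]],[[90,27,0],[0,0,10]],[[135,41,0],[0,0,15]],[[180,54,10],[0,0,20]],[[225,68,19],[0,0,25]],[[225,68,19],[0,0,25]],[[225,68,19],[0,0,25]],[[225,68,19],[0,0,25]]], claw=75)

```text
t: 7.7
ee_pos: [446.8, 236.6, 157.7]
ee_rot: [-2.224, -2.218, 0.004]
wrist_force: [0.5, -0.1, 0.7]
finger_gap: 0.751
```

```bash
python3 - <<'E'
from h import *
T=grab("top","top3");S=grab("side","side3")
s=monitor.get_state(); print(s["t"],s["ee_pos"],s["wrist_force"],s["finger_gap"],goto([448.7,238,94],0))
i1=S[210:290,310:400];i2=T[220:290,330:430]
cv2.imwrite("pics/c3.png",np.hstack([cv2.resize(i1,(400,400)),cv2.resize(i2,(400,400))])[:,:,::-1])
E
```

```text
7.8 [447.49834722 236.20145277 158.37638851] [0.44018853 0.38338688 0.43420776] 0.7517501717310421 (array([ 1.8,  1.2, 64.4]), array([-0. ,  0. , -0.2]))
```

View pics/c3.png

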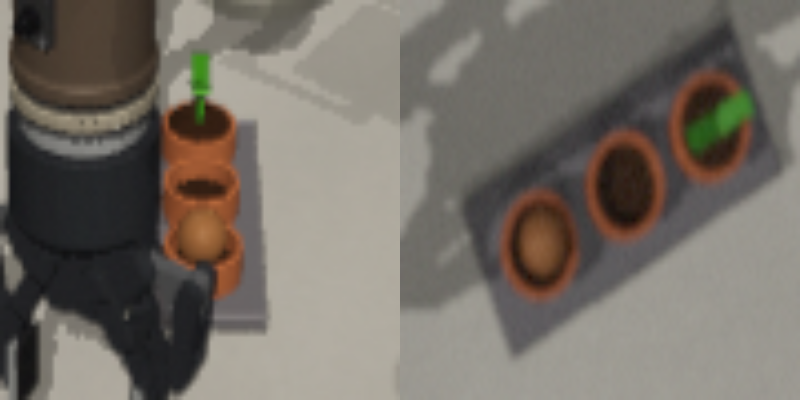

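The first seed sits in the near-left cup, at (542,243) in the crop, and the middle cup at (626,185) is empty. I'm picking up the second seed.

Call:
arm_command(commands=[[[2,1,30],[0,0,0]],[[2,1,50],[0,0,0]],[[2,1,65],[0,0,0]],[[2,1,65],[0,0,0]],[[2,1,65],[0,0,0]]])

```text
t: 8.3
ee_pos: [448.9, 238.6, 93.9]
ee_rot: [-2.226, -2.217, 0.0]
wrist_force: [0.3, -0.5, -0.2]
finger_gap: 0.748
```

Call:
arm_command(commands=[[[0,0,0],[0,0,0]],[[0,0,0],[0,0,0]],[[0,0,0],[0,0,0]],[[0,0,0],[0,0,0]],[[0,0,0],[0,0,0]],[[0,0,-30],[0,0,0]],[[0,0,-70],[0,0,0]],[[0,0,-80],[0,0,0]],[[0,0,-80],[0,0,0]],[[0,0,-80],[0,0,0]]], claw=0)

```text
t: 9.3
ee_pos: [447.9, 239.4, 173.1]
ee_rot: [-2.224, -2.219, 0.001]
wrist_force: [0.1, -0.7, -0.8]
finger_gap: 0.354
```

```bash
python3 - <<'E'
from h import *
s=monitor.get_state(); print(s["t"],s["ee_pos"],s["wrist_force"],s["finger_gap"],goto([506.2,-49.5,160],25))
E
```

```text
9.3 [447.88109477 239.38080865 173.08811201] [ 0.14083552 -0.6815091  -0.76516767] 0.3543649694073182 (array([-288.7,   59. ,   13.2]), array([ -0. ,   0. , -25.1]))
```

Call:
arm_command(commands=[[[-48,10,0],[0,0,-4]],[[-96,20,0],[0,0,-8]],[[-144,29,0],[0,0,-12]],[[-192,39,0],[0,0,-16]],[[-240,49,8],[0,0,-20]],[[-288,59,13],[0,0,-25]],[[-288,59,13],[0,0,-25]],[[-288,59,13],[0,0,-25]],[[-288,59,13],[0,0,-25]],[[-288,59,13],[0,0,-25]]])

```text
t: 10.3
ee_pos: [505.9, -47.1, 160.0]
ee_rot: [-1.688, -2.647, 0.001]
wrist_force: [0.2, 0.2, -0.0]
finger_gap: 0.35
```

```bash
python3 - <<'E'
from h import *
s=monitor.get_state(); print(s["t"],s["ee_pos"],s["wrist_force"],s["finger_gap"],goto([506.2,-49.5,107],25))
E
```

```text
10.3 [505.93681209 -47.05078515 160.00816326] [ 0.19905205  0.19848524 -0.02077982] 0.35044292909664676 (array([-2.4, -0.7, 53. ]), array([-0.1, -0.1, -0. ]))
```

Call:
arm_command(commands=[[[-2,0,20],[0,0,0]],[[-2,0,35],[0,0,0]],[[-2,0,45],[0,0,0]],[[-2,0,52],[0,0,0]],[[-2,0,52],[0,0,0]],[[-2,0,52],[0,0,0]],[[-2,0,52],[0,0,0]]])

```text
t: 11.0
ee_pos: [508.2, -50.4, 109.4]
ee_rot: [1.69, 2.646, 0.001]
wrist_force: [-0.1, -0.8, -0.5]
finger_gap: 0.353
```

Call:
arm_command(commands=[[[0,0,0],[0,0,0]],[[0,0,0],[0,0,0]],[[0,0,0],[0,0,0]],[[0,0,-20],[0,0,0]],[[0,0,-70],[0,0,0]],[[0,0,-120],[0,0,0]],[[0,0,-170],[0,0,0]],[[0,0,-220],[0,0,0]],[[0,0,-270],[0,0,0]],[[0,0,-270],[0,0,0]],[[0,0,-270],[0,0,0]]], claw=65)

```text
t: 12.1
ee_pos: [508.2, -50.5, 380.8]
ee_rot: [1.689, 2.644, 0.003]
wrist_force: [-0.4, -0.3, 0.1]
finger_gap: 0.647
```

```bash
python3 - <<'E'
from h import *
np.set_printoptions(suppress=True,precision=1)
post=np.array([583,-325]);h=np.radians(171.4);u=np.array([np.cos(h),np.sin(h)]);g=post+160*u
c=np.array([506.2,-49.5])-post
print("grip at",g,"goal heading",np.degrees(np.arctan2(c[1],c[0])),"dist",np.hypot(*c))
s=monitor.get_state(); print(s["t"],s["ee_pos"],s["wrist_force"],s["finger_gap"],s["joint_pos"],goto([*g,380],171.4-90))
S=grab("side","side4")
for c,sb,m in blobs(S,(3,110,60),(14,255,255),15): print(c,sb)
E
```

```text
grip at [ 424.8 -301.1] goal heading 105.57665624116865 dist 286.0043531137245
12.1 [508.2 -50.5 380.8] [-0.4 -0.3  0.1] 0.6474890371283355 [-0.2  0.   1.8  0.   1.3 -0.6] (array([-192.3, -180.9,    0.6]), array([  0.1,   0.2, -56.6]))
[355.  252.1] [346, 231, 19, 39, 548]
[222.7 271.2] [219, 268, 10, 8, 22]
[234.2 278.7] [224, 271, 19, 14, 109]
[ 79.6 348.9] [32, 305, 94, 90, 4851]
[635.5 334.8] [632, 306, 8, 58, 341]
[636.6 362.2] [632, 357, 8, 14, 27]
[635.3 377.7] [631, 366, 9, 25, 90]
[634.5 432.7] [628, 383, 12, 97, 709]
```

Call:
arm_command(commands=[[[-40,-36,0],[0,0,-8]],[[-72,-68,0],[0,0,-16]],[[-104,-98,0],[0,0,-24]],[[-136,-128,0],[0,0,-32]],[[-168,-158,0],[0,0,-40]],[[-192,-181,0],[0,0,-48]],[[-192,-181,0],[0,0,-56]],[[-192,-181,0],[0,0,-56.6]],[[-192,-181,20],[0,0,-56.6]],[[-192,-181,40],[0,0,-56.6]],[[-192,-181,40],[0,0,-56.6]],[[-192,-181,40],[0,0,-56.6]]], claw=80)

```text
t: 13.35
ee_pos: [423.2, -300.0, 336.6]
ee_rot: [-0.234, -3.129, -0.004]
wrist_force: [-0.0, -0.1, 0.4]
finger_gap: 0.8
```

```bash
python3 - <<'E'
from h import *
s=monitor.get_state(); print(s["t"],s["ee_pos"],s["wrist_force"],s["finger_gap"],s["joint_pos"],goto([424.8,-301.1,262],81.4))
S=grab("side","side5");T=grab("top","top5")
print(proj("side",[[424.8,-301,200]]),proj("top",[[424.8,-301,208]]))
cv2.imwrite("pics/c5.png",np.hstack([cv2.resize(S[90:220,330:510],(450,325)),cv2.resize(T[180:420,360:560],(333,400))[:325]])[:,:,::-1])
E
```

```text
13.35 [ 423.20779121 -299.99704434  336.63943676] [-0.03033102 -0.10629914  0.42837223] 0.8004653505093241 [-7.00600775e-01  7.37267399e-02  1.84445240e+00 -8.19076221e-06
  1.22813497e+00 -2.12224992e+00] (array([-2. , -1. , 74.6]), array([ 0.1, -0.2,  0.1]))
[[415.5636048 164.4583181]] [[508.37495636 284.3278385 ]]
```

View pics/c5.png

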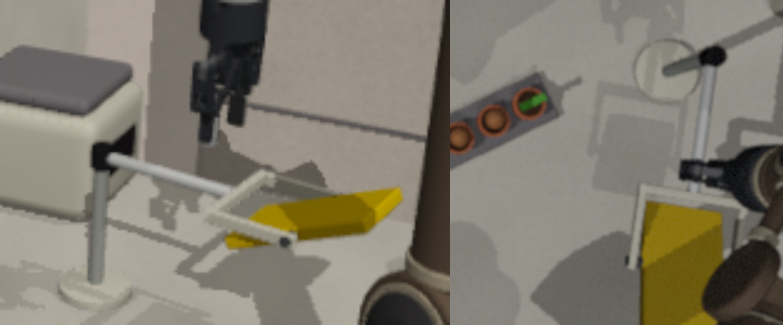

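The bar passes through the predicted grip point: side (415.6,164.5) against the bar seen at about (415,165). Both seeds show in their cups. I'm descending over the bar and gripping.

Call:
arm_command(commands=[[[-2,-1,25],[0,0,0]],[[-2,-1,45],[0,0,0]],[[-2,-1,60],[0,0,0]],[[-2,-1,75],[0,0,0]],[[-2,-1,75],[0,0,0]],[[-2,-1,75],[0,0,0]]])

```text
t: 14.05
ee_pos: [426.3, -302.2, 264.6]
ee_rot: [0.234, 3.132, -0.001]
wrist_force: [-0.8, -0.7, -0.3]
finger_gap: 0.807
```

Call:
arm_command(commands=[[[0,0,0],[0,0,0]],[[0,0,0],[0,0,0]],[[0,0,0],[0,0,0]],[[0,0,0],[0,0,0]],[[0,0,0],[0,0,0]],[[0,0,0],[0,0,0]],[[0,0,0],[0,0,0]]], claw=0, squeeze=25)

```text
t: 14.75
ee_pos: [426.2, -301.8, 264.5]
ee_rot: [0.235, 3.132, 0.001]
wrist_force: [-0.6, 2.6, 5.8]
finger_gap: 0.172
```

```bash
python3 - <<'E'
from h import *
np.set_printoptions(suppress=True,precision=1)
s=monitor.get_state(); print(s["t"],s["ee_pos"],s["wrist_force"],s["finger_gap"])
post=np.array([583,-325]);p=s["ee_pos"][:2]-post; print("rad/heading",np.hypot(*p),np.degrees(np.arctan2(p[1],p[0])))
R=Ro.from_rotvec(s["ee_rot"])
rows=[]
for a in np.arange(5,66.1,5).tolist()+[65.8]:
    r=Ro.from_euler("z",-a,degrees=True); q=r.apply([*p,0])[:2]+post
    d=R.inv().apply([*(q-s["ee_pos"][:2]),0]); rows.append([a,*d.round(1)])
print(rows)
E
```

```text
14.75 [ 426.2 -301.8  264.5] [-0.6  2.6  5.8] 0.17242672733366435
rad/heading 158.49369443390736 171.5834463508682
[[5.0, np.float64(-0.6), np.float64(13.8), np.float64(0.0)], [10.0, np.float64(-2.3), np.float64(27.5), np.float64(0.0)], [15.0, np.float64(-5.3), np.float64(41.0), np.float64(0.0)], [20.0, np.float64(-9.4), np.float64(54.2), np.float64(0.0)], [25.0, np.float64(-14.7), np.float64(67.0), np.float64(0.0)], [30.0, np.float64(-21.0), np.float64(79.3), np.float64(0.1)], [35.0, np.float64(-28.4), np.float64(91.0), np.float64(0.1)], [40.0, np.float64(-36.8), np.float64(102.0), np.float64(0.1)], [45.0, np.float64(-46.1), np.float64(112.2), np.float64(0.1)], [50.0, np.float64(-56.3), np.float64(121.6), np.float64(0.1)], [55.0, np.float64(-67.2), np.float64(130.0), np.float64(0.1)], [60.0, np.float64(-78.9), np.float64(137.5), np.float64(0.1)], [65.0, np.float64(-91.1), np.float64(143.9), np.float64(0.1)], [65.8, np.float64(-93.1), np.float64(144.8), np.float64(0.1)]]
```

Call:
arm_command(commands=[[[0,7,0],[0,0,2.5]],[[-0.6,13.8,0],[0,0,5]],[[-1.3,20.7,0],[0,0,7.5]],[[-2.3,27.5,0],[0,0,10]],[[-3.7,34.3,0],[0,0,12.5]],[[-5.3,41,0],[0,0,15]],[[-7.2,47.6,0],[0,0,17.5]],[[-9.4,54.2,0],[0,0,20]],[[-9.4,54.2,0],[0,0,20]]])

```text
t: 15.65
ee_pos: [444.0, -250.5, 264.5]
ee_rot: [0.772, 3.043, -0.004]
wrist_force: [0.5, -1.7, 2.8]
finger_gap: 0.174
```

```bash
python3 - <<'E'
from h import *
np.set_printoptions(suppress=True,precision=1)
s=monitor.get_state(); print(s["t"],s["ee_pos"],s["wrist_force"],s["torque"],s["finger_gap"])
post=np.array([583,-325]);p=s["ee_pos"][:2]-post; h=np.degrees(np.arctan2(p[1],p[0])); print("rad/heading",np.hypot(*p),h)
R=Ro.from_rotvec(s["ee_rot"])
for a in np.arange(4,48,4).tolist()+[h-105.6]:
    r=Ro.from_euler("z",-a,degrees=True); q=r.apply([*p,0])[:2]+post
    d=R.inv().apply([*(q-s["ee_pos"][:2]),0]); print(round(a,1),d.round(1))
E
```

```text
15.65 [ 444.  -250.5  264.5] [ 0.5 -1.7  2.8] [-0.2 -0.1 -0.1] 0.17397108150664228
rad/heading 157.7496872008709 151.80488440962404
4 [-0.3 11.  -0. ]
8 [-1.4 22.  -0. ]
12 [-3.3 32.8 -0. ]
16 [-5.9 43.5 -0.1]
20 [-9.3 54.  -0.1]
24 [-13.3  64.2  -0.1]
28 [-18.1  74.1  -0.1]
32 [-23.6  83.7  -0.1]
36 [-29.7  92.9  -0.1]
40 [-36.4 101.6  -0.1]
44 [-43.7 109.8  -0. ]
46.2 [-48.  114.1  -0. ]
```

Call:
arm_command(commands=[[[0,5.5,0],[0,0,2]],[[-0.3,11,0],[0,0,4]],[[-0.8,16.5,0],[0,0,6]],[[-1.4,22,0],[0,0,8]],[[-2.3,27.4,0],[0,0,10]],[[-3.3,32.8,0],[0,0,12]],[[-4.5,38.2,0],[0,0,14]],[[-5.9,43.5,0],[0,0,16]],[[-9.3,54,0],[0,0,20]],[[-13.3,64.2,0],[0,0,24]],[[-18.1,74.1,0],[0,0,28]],[[-23.6,83.7,0],[0,0,32]],[[-29.7,92.9,0],[0,0,36]],[[-36.4,101.6,0],[0,0,40]],[[-43.7,109.8,0],[0,0,44]],[[-47.4,113.5,0],[0,0,46]],[[-47.4,113.5,0],[0,0,46]],[[-47.4,113.5,0],[0,0,46]]])

```text
t: 17.45
ee_pos: [540.4, -174.3, 264.6]
ee_rot: [1.897, 2.497, -0.0]
wrist_force: [3.2, -5.7, 2.3]
finger_gap: 0.175
```

```bash
python3 - <<'E'
from h import *
np.set_printoptions(suppress=True,precision=1)
s=monitor.get_state(); print(s["t"],s["ee_pos"],s["wrist_force"],s["finger_gap"])
post=np.array([583,-325]);p=s["ee_pos"][:2]-post; h=np.degrees(np.arctan2(p[1],p[0])); print("rad/heading",np.hypot(*p),h)
S=grab("side","side6");T=grab("top","top6")
for n,i in(("top",T),("side",S)):
    for c,sb,m in blobs(i,(20,160,70),(32,255,255),100):
        hh=max(cv2.findContours(m.astype(np.uint8),0,2)[0],key=cv2.contourArea); print(n,c,sb,cv2.approxPolyDP(hh,4,True)[:,0].tolist())
cv2.imwrite("pics/c6.png",np.hstack([cv2.resize(S[120:300,270:450],(400,400)),cv2.resize(T[150:330,310:490],(400,400))])[:,:,::-1])
E
```

```text
17.45 [ 540.4 -174.3  264.6] [ 3.2 -5.7  2.3] 0.17460003222767329
rad/heading 156.6465578703585 105.77623072590212
top [392.7 249.4] [355, 219, 78, 63, 3278] [[420, 219], [355, 235], [368, 281], [432, 261]]
side [492.6  59.7] [482, 55, 22, 10, 166] [[483, 55], [483, 62], [503, 64], [502, 57]]
side [355.5 194.9] [332, 188, 48, 15, 494] [[332, 197], [373, 202], [379, 192], [344, 188]]
```

View pics/c6.png

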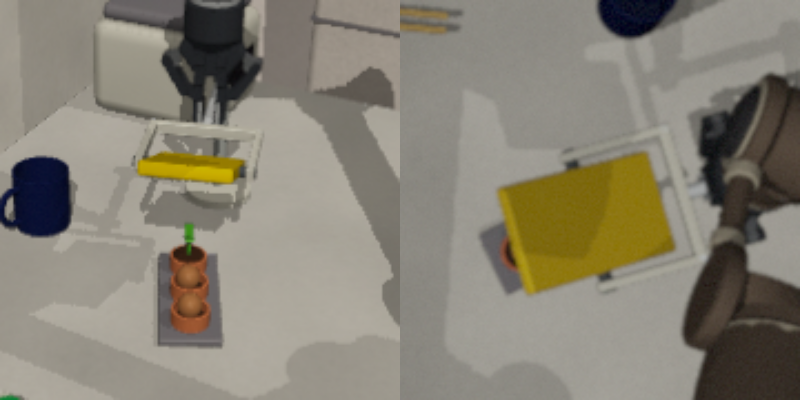

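The panel now hangs over the carrier with its pivot knobs at top px (386.5,221) and (402,276). The outer edge is still tipped up, and both seeds are visible in their cups.

```bash
python3 - <<'E'
from h import *
np.set_printoptions(suppress=True,precision=1)
a=onz("top",(386.5,221.1),200);b=onz("top",(401.8,276),200);m=(a+b)/2
print(a,b,np.linalg.norm(a-b),"pivot",m)
post=np.array([583,-325]); p=m[:2]-post; print(np.hypot(*p),np.degrees(np.arctan2(p[1],p[0])))
u=np.array([np.cos(np.radians(105.7)),np.sin(np.radians(105.7))]); print("pred",post+290*u)
for q in([420,219],[355,235],[368,281],[432,261]): print(onz("top",q,209), onz("top",q,245))
E
```

```text
[569.  -32.6 200. ] [444.7 -65.2 200. ] 128.49205613341917 pivot [506.8 -48.9 200. ]
286.41816125591663 105.41903149624538
pred [504.5 -45.8]
[ 572.3 -106.8  209. ] [568.2 -99.9 245. ]
[537.1  39.6 209. ] [534.2  41.6 245. ]
[434.1  11.6 209. ] [434.6  14.6 245. ]
[ 477.8 -131.8  209. ] [ 476.9 -124.   245. ]
```

Call:
arm_command(commands=[[[0,0,0],[0,0,0]],[[0,0,0],[0,0,0]],[[0,0,0],[0,0,0]],[[0,0,0],[0,0,0]],[[0,0,-20],[0,0,0]],[[0,0,-60],[0,0,0]],[[0,0,-100],[0,0,0]],[[0,0,-110],[0,0,0]],[[0,0,-110],[0,0,0]]], claw=75)

```text
t: 18.45
ee_pos: [540.0, -172.9, 376.2]
ee_rot: [1.899, 2.496, 0.002]
wrist_force: [-0.4, 0.9, -0.2]
finger_gap: 0.75
```

```bash
python3 - <<'E'
from h import *
s=monitor.get_state(); print(s["t"],s["ee_pos"],s["wrist_force"],s["finger_gap"],goto([487.6,18.4,350],15.7))
E
```

```text
18.45 [ 540.03882377 -172.90938551  376.21538737] [-0.40824721  0.8507105  -0.23492672] 0.750204610872446 (array([198.4,   0.4,  25.7]), array([ 0.2,  0.2, -0.2]))
```

Call:
arm_command(commands=[[[50,0,0],[0,0,0]],[[100,0,0],[0,0,0]],[[150,0,0],[0,0,0]],[[198,0,0],[0,0,0]],[[198,0,25],[0,0,0]],[[198,0,40],[0,0,0]],[[198,0,50],[0,0,0]],[[198,0,55],[0,0,0]],[[198,0,60],[0,0,0]],[[198,0,60],[0,0,0]]], claw=0)

```text
t: 19.45
ee_pos: [486.6, 17.8, 313.5]
ee_rot: [1.903, 2.499, 0.0]
wrist_force: [0.3, 0.6, 0.3]
finger_gap: 0.002
```

```bash
python3 - <<'E'
from h import *
s=monitor.get_state(); print(s["t"],s["ee_pos"],s["wrist_force"],s["finger_gap"],goto([487.6,18.4,282],15.7))
E
```

```text
19.45 [486.55419941  17.7601007  313.49382098] [0.31120648 0.55388075 0.2815794 ] 0.002194520324637453 (array([ 0.3,  1.2, 31.5]), array([ 0. ,  0. , -0.3]))
```

Call:
arm_command(commands=[[[0,1,3],[0,0,0]],[[0,1,6],[0,0,0]],[[0,1,9],[0,0,0]],[[0,1,12],[0,0,0]],[[0,1,15],[0,0,0]],[[0,1,18],[0,0,0]],[[0,1,21],[0,0,0]],[[0,1,24],[0,0,0]],[[0,1,24],[0,0,0]]])

```text
t: 20.35
ee_pos: [487.1, 18.4, 289.1]
ee_rot: [-1.902, -2.5, 0.001]
wrist_force: [0.8, 0.9, 2.5]
finger_gap: 0.0
```

Call:
arm_command(commands=[[[0,0,2],[0,0,0]],[[0,0,4],[0,0,0]],[[0,0,6],[0,0,0]],[[0,0,6],[0,0,0]],[[0,0,6],[0,0,0]]])

```text
t: 20.85
ee_pos: [487.0, 18.1, 283.2]
ee_rot: [-1.902, -2.5, 0.002]
wrist_force: [-0.9, 1.2, 1.4]
finger_gap: 0.001
```

```bash
python3 - <<'E'
from h import *
for i in range(2):
    S=grab("side","side7"); s=monitor.get_state(); print(s["t"],s["ee_pos"],s["wrist_force"],s["torque"])
E
```

```text
20.9 [487.04273807  18.06684145 283.25137915] [0.48562751 0.65127944 0.82024194] [ 0.18919848  0.01319584 -0.01453712]
20.95 [487.02411252  18.05164309 283.24514394] [-0.0355015   1.1706551   0.99051004] [ 0.19060247 -0.02335959 -0.0015353 ]
```

Call:
arm_command(commands=[[[0,0,1],[0,0,0]],[[0,0,1],[0,0,0]],[[0,0,1],[0,0,0]]])

```text
t: 21.25
ee_pos: [487.1, 18.1, 282.6]
ee_rot: [-1.902, -2.5, 0.001]
wrist_force: [-1.3, -0.3, 2.9]
finger_gap: 0.002
```

Call:
arm_command(commands=[[[0,0,-20],[0,0,0]],[[0,0,-60],[0,0,0]],[[50,20,-80],[0,0,0]],[[100,40,-80],[0,0,0]],[[150,60,-80],[0,0,0]],[[200,80,-80],[0,0,0]],[[240,90,-80],[0,0,0]],[[240,90,-80],[0,0,0]]])

```text
t: 22.05
ee_pos: [509.6, 278.0, 361.9]
ee_rot: [-1.896, -2.504, -0.002]
wrist_force: [0.2, -0.2, -0.9]
finger_gap: -0.001
```

```bash
python3 - <<'E'
from h import *
np.set_printoptions(suppress=True,precision=1)
s=monitor.get_state(); print(s["t"],s["ee_pos"],s["wrist_force"])
S=grab("side","side8");T=grab("top","top8")
for n,i in(("top",T),("side",S)):
    for c,sb,m in blobs(i,(20,160,50),(32,255,255),100):
        if c[0]>450: continue
        hh=max(cv2.findContours(m.astype(np.uint8),0,2)[0],key=cv2.contourArea); print(n,c,sb,cv2.approxPolyDP(hh,3,True)[:,0].tolist())
# expected level panel corners
u=np.array([np.cos(np.radians(105.6)),np.sin(np.radians(105.6)),0]);v=np.array([-u[1],u[0],0])
for tag,t in(("level",0),("+.05",.05),("-.05",-.05)):
    w=np.cos(t)*u+np.sin(t)*np.array([0,0,1]); nn=np.cross(w,v); nn*=np.sign(nn[2])
    for zz in(9,-9):
        C=[np.array([506.6,-49,200])+zz*nn+a*w+b*v for a,b in((90,55),(90,-55),(-90,-55),(-90,55))]
        print(tag,zz,"top",proj("top",C).round(1).tolist(),"side",proj("side",C).round(1).tolist())
cv2.imwrite("pics/c8.png",np.hstack([cv2.resize(S[160:260,300:400],(400,400)),cv2.resize(T[200:300,340:440],(400,400))])[:,:,::-1])
E
```

```text
22.05 [509.6 278.  361.9] [ 0.2 -0.2 -0.9]
top [394.5 248.9] [351, 216, 88, 66, 3752] [[425, 216], [351, 238], [364, 281], [438, 260]]
side [356.4 195.8] [331, 177, 50, 39, 1475] [[343, 177], [331, 209], [372, 215], [380, 180]]
level 9 top [[363.0, 283.1], [349.3, 235.8], [426.2, 213.9], [440.4, 260.9]] side [[373.2, 209.5], [330.2, 205.0], [342.5, 174.2], [381.0, 177.9]]
level -9 top [[362.4, 283.0], [348.9, 236.4], [424.6, 214.8], [438.6, 261.1]] side [[372.8, 215.7], [330.2, 211.1], [342.3, 179.9], [380.6, 183.6]]
+.05 9 top [[363.4, 283.1], [349.6, 235.6], [425.9, 214.1], [440.1, 260.9]] side [[373.3, 207.8], [330.3, 203.3], [342.5, 175.6], [380.9, 179.3]]
+.05 -9 top [[362.4, 283.0], [348.9, 236.3], [424.0, 215.1], [437.9, 261.3]] side [[372.9, 214.2], [330.2, 209.6], [342.3, 181.4], [380.4, 185.1]]
-.05 9 top [[362.7, 283.1], [349.0, 236.0], [426.4, 213.7], [440.6, 260.9]] side [[373.1, 211.1], [330.2, 206.6], [342.5, 172.9], [381.0, 176.5]]
-.05 -9 top [[362.5, 282.9], [349.1, 236.5], [425.1, 214.6], [439.2, 261.0]] side [[372.7, 217.1], [330.2, 212.5], [342.4, 178.4], [380.7, 182.1]]
```

View pics/c8.png

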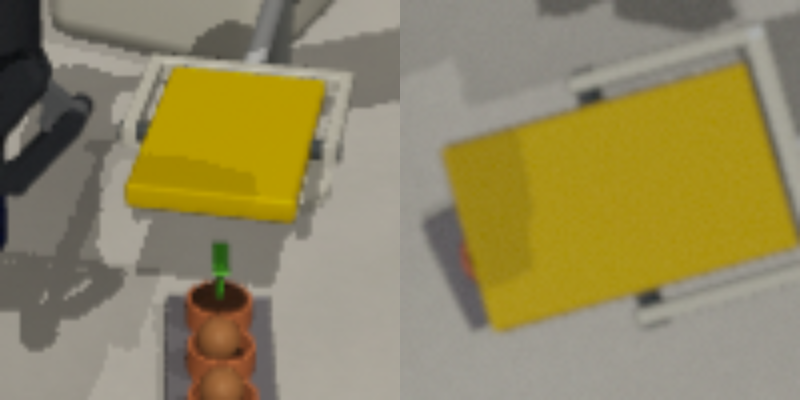

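```bash
python3 - <<'E'
from h import *
S=cv2.imread("pics/side8.png")[:,:,::-1].astype(float)
y=(S[:,:,0]-S[:,:,2])   # yellowness
u=np.array([np.cos(np.radians(105.6)),np.sin(np.radians(105.6)),0]);v=np.array([-u[1],u[0],0])
def pts(t,b):
    w=np.cos(t)*u+np.sin(t)*np.array([0,0,1]); n=np.cross(w,v); n*=np.sign(n[2]); c=np.array([506.6,-49,200])+b*v
    return proj("side",[c+9*n-90*w,c+9*n+90*w,c-9*n+90*w])
for b in(-35,-20,0,20,35):
    P=pts(0,b); f,g=P[0],P[2]; d=(g-f)/np.linalg.norm(g-f); s=np.arange(-8,np.linalg.norm(g-f)+8,.1)
    q=(f+s[:,None]*d).astype(np.float32); pr=cv2.remap(y,q[:,0].copy(),q[:,1].copy(),1).ravel()
    k=len(s)//2; h1=(pr[:30].mean()+np.median(pr[80:250]))/2; h2=(pr[-30:].mean()+np.median(pr[-140:-95]))/2
    a=s[np.argmax(pr>h1)]; e=s[len(s)-1-np.argmax(pr[::-1]>h2)]
    L=[np.linalg.norm(pts(t,b)[2]-pts(t,b)[0]) for t in(-.05,0,.05)]
    print(b,"far",round(a,1),"near",round(e,1),"len",round(e-a,1),"pred -.05,0,.05",np.round(L,1),"t",round(float(np.interp(-(e-a),-np.array(L),[-.05,0,.05])),3))
E
```

```text
-35 far 1.9 near 38.4 len 36.5 pred -.05,0,.05 [41.4 38.8 36.1] t 0.042
-20 far 2.1 near 38.4 len 36.3 pred -.05,0,.05 [41.4 38.7 36. ] t 0.045
0 far 1.7 near 38.2 len 36.5 pred -.05,0,.05 [41.3 38.7 35.9] t 0.04
20 far 1.8 near 38.1 len 36.3 pred -.05,0,.05 [41.3 38.7 35.9] t 0.042
35 far 1.8 near 38.3 len 36.5 pred -.05,0,.05 [41.3 38.6 35.8] t 0.038
```

The side view suggests about +0.03 rad remains, while fingertip contact implied about +0.01. I'll give the panel one more light push, 1.5 mm deeper.

Call:
arm_command(commands=[[[-50,-20,0],[0,0,0]],[[-100,-40,0],[0,0,0]],[[-150,-60,0],[0,0,0]],[[-200,-80,0],[0,0,0]],[[-240,-90,0],[0,0,0]],[[-240,-90,20],[0,0,0]],[[-240,-90,50],[0,0,0]],[[-240,-90,70],[0,0,0]],[[-240,-90,75],[0,0,0]],[[-240,-90,78],[0,0,0]],[[-240,-90,80],[0,0,0]],[[-240,-90,81.5],[0,0,0]],[[-240,-90,81.5],[0,0,0]],[[-240,-90,81.5],[0,0,0]],[[-240,-90,81.5],[0,0,0]]])

```text
t: 23.65
ee_pos: [488.0, 18.3, 282.3]
ee_rot: [1.901, 2.499, 0.001]
wrist_force: [0.2, -0.7, 3.3]
finger_gap: 0.001
```

```bash
python3 - <<'E'
from h import *
s=monitor.get_state(); print(s["t"],s["ee_pos"],s["wrist_force"],s["torque"])
E
```

```text
23.65 [487.9865539   18.28586432 282.34768584] [ 0.21735756 -0.68732437  3.25217698] [-0.30140197  0.09193939  0.01665111]
```

Call:
arm_command(commands=[[[0,0,1.3],[0,0,0]],[[0,0,1.3],[0,0,0]],[[0,0,1.3],[0,0,0]],[[0,0,1.3],[0,0,0]]])

```text
t: 24.05
ee_pos: [487.9, 18.5, 280.4]
ee_rot: [1.902, 2.499, 0.002]
wrist_force: [1.2, 0.4, 5.0]
finger_gap: 0.002
```

Call:
arm_command(commands=[[[0,0,-20],[0,0,0]],[[0,0,-60],[0,0,0]],[[50,35,-60],[0,0,0]],[[95,70,-60],[0,0,0]],[[140,105,-60],[0,0,0]],[[180,135,-60],[0,0,0]],[[210,160,-60],[0,0,0]],[[210,160,-60],[0,0,0]],[[210,160,-60],[0,0,0]]])

```text
t: 24.95
ee_pos: [584.9, 265.3, 337.8]
ee_rot: [-1.897, -2.501, 0.004]
wrist_force: [-0.4, -1.2, -0.4]
finger_gap: 0.005
```

```bash
python3 - <<'E'
from h import *
np.set_printoptions(suppress=True,precision=3)
s=monitor.get_state(); print(s["t"],s["ee_pos"],s["wrist_force"])
S=grab("side","side9").astype(float);T=grab("top","top9")
y=S[:,:,0]-S[:,:,2]
u=np.array([np.cos(np.radians(105.6)),np.sin(np.radians(105.6)),0]);v=np.array([-u[1],u[0],0])
def pts(t,b):
    w=np.cos(t)*u+np.sin(t)*np.array([0,0,1]); n=np.cross(w,v); n*=np.sign(n[2]); c=np.array([506.6,-49,200])+b*v
    return proj("side",[c+9*n-90*w,c+9*n+90*w,c-9*n+90*w])
for b in(-20,0,20):
    P=pts(0,b); f,g=P[0],P[2]; d=(g-f)/np.linalg.norm(g-f); q0=np.arange(-8,np.linalg.norm(g-f)+8,.1)
    q=(f+q0[:,None]*d).astype(np.float32); pr=cv2.remap(y,q[:,0].copy(),q[:,1].copy(),1).ravel()
    h1=(pr[:30].mean()+np.median(pr[80:250]))/2; h2=(pr[-30:].mean()+np.median(pr[-140:-95]))/2
    print(b,q0[np.argmax(pr>h1)], q0[len(q0)-1-np.argmax(pr[::-1]>h2)])
for n,i in(("top",T),("side",S.astype(np.uint8))):
    for c,sb,m in blobs(i,(50,120,50),(80,255,255),40): print(n,c,sb)
print(goto([585.5,264.5,125],15.7))
E
```

```text
24.95 [584.94  265.309 337.784] [-0.431 -1.204 -0.359]
-20 1.0999999999999677 39.19999999999983
0 0.8999999999999684 38.99999999999983
20 0.8999999999999684 38.99999999999983
side [273.3 303. ] [267, 298, 13, 11, 105]
side [211.6 375.5] [193, 349, 37, 56, 1178]
(array([  1.8,   2.2, 213.4]), array([-0.2,  0.1, -0.2]))
```

Call:
arm_command(commands=[[[0,1,50],[0,0,0]],[[0,1,100],[0,0,0]],[[0,1,150],[0,0,0]],[[0,1,190],[0,0,0]],[[0,1,215],[0,0,0]],[[0,1,228],[0,0,0]],[[0,1,228],[0,0,0]],[[0,1,228],[0,0,0]]])

```text
t: 25.85
ee_pos: [587.4, 263.2, 113.4]
ee_rot: [1.903, 2.498, 0.003]
wrist_force: [0.7, 0.4, 0.5]
finger_gap: 0.0
```

Call:
arm_command(commands=[[[0,0,2],[0,0,0]],[[0,0,4],[0,0,0]],[[0,0,6],[0,0,0]],[[0,0,8],[0,0,0]],[[0,0,8],[0,0,0]]])

```text
t: 26.35
ee_pos: [587.1, 264.0, 104.4]
ee_rot: [1.902, 2.499, 0.002]
wrist_force: [0.9, 1.0, 1.6]
finger_gap: -0.002
```

Call:
arm_command(commands=[[[0,0,1],[0,0,0]],[[0,0,2],[0,0,0]],[[0,0,3],[0,0,0]],[[0,0,3],[0,0,0]]])

```text
t: 26.75
ee_pos: [587.1, 264.0, 101.3]
ee_rot: [1.902, 2.499, 0.002]
wrist_force: [1.2, 0.4, 3.3]
finger_gap: 0.0
```

Call:
arm_command(commands=[[[0,0,1],[0,0,0]],[[0,0,2],[0,0,0]],[[0,0,3],[0,0,0]],[[0,0,3],[0,0,0]]])

```text
t: 27.15
ee_pos: [587.2, 264.0, 100.5]
ee_rot: [1.902, 2.5, 0.001]
wrist_force: [-3.1, -0.6, 14.4]
finger_gap: 0.0
```

Force rose through about 4 N to 14 N and the TCP stalled at z = 100.5, so the button is bottomed. I'm releasing and retreating straight up.

Call:
arm_command(commands=[[[0,0,0],[0,0,0]],[[0,0,-15],[0,0,0]],[[0,0,-50],[0,0,0]],[[0,0,-100],[0,0,0]],[[0,0,-150],[0,0,0]],[[0,0,-200],[0,0,0]],[[0,0,-250],[0,0,0]],[[0,0,-250],[0,0,0]],[[0,0,-250],[0,0,0]]])

```text
t: 28.05
ee_pos: [586.5, 263.7, 349.5]
ee_rot: [1.902, 2.499, 0.003]
wrist_force: [0.2, -0.0, -1.3]
finger_gap: -0.001
```

```bash
python3 - <<'E'
from h import *
s=monitor.get_state(); print(s["t"],s["ee_pos"],s["wrist_force"])
S=grab("side","side10");T=grab("top","top10")
o=np.hstack([S[130:430,150:450],T[90:390,220:520]]); cv2.imwrite("pics/c10.png",cv2.resize(o,(800,400))[:,:,::-1])
E
```

```text
28.05 [586.51153292 263.69327325 349.53487926] [ 0.2224015  -0.02460267 -1.29578633]
```

View pics/c10.png

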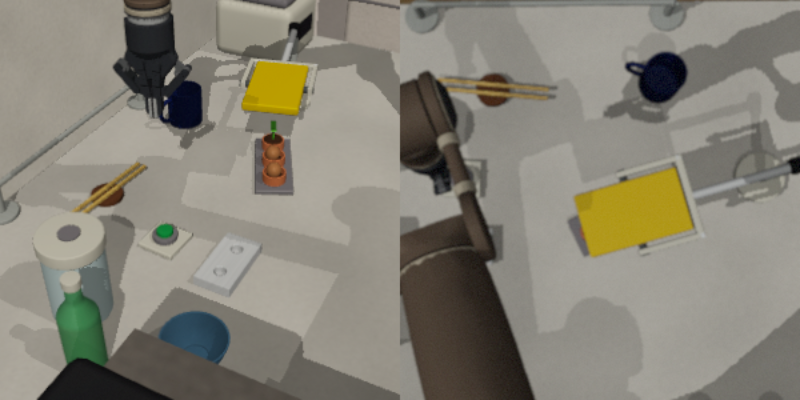

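The final view shows both seeds in their cups, the sprout standing, the panel level over the carrier and the tin empty. The bystanders are where they were.

```bash
python3 -c "
from rig import job; print(job.hand_in())"
```

```text
the job is handed in; nothing more can be done
None
```

The job is done and handed in at about 28 s of the 72 s allowed.

- **Seeds:** one is in the end cup and one in the middle cup. Both show in place in the last pictures, with the tin empty.
- **Swing:** I gripped the lamp arm and swung it about 66°. The panel's pivot measured (506.8, -48.9), against the carrier's middle at (506.2, -49.5).
- **Tilt:** after the first push the panel still looked tipped up, so I gave it a second light push. The two checks then disagreed slightly on level: about +0.01 rad by camera and about -0.02 rad by fingertip height.
- **Button:** pressed last. It bottomed out at 14 N and I released it. I judged this by force and stalled travel only, because the pictures show no obvious change in the lamp.
- **Surroundings:** the sprout stands undisturbed. The other things on the ledge look unmoved by eye in the final picture, and I did not measure them again.

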